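Uncover a sauce pan and clip its lid on the sloping lid rest

TASK

Uncover the closed food pan for service: lift its lid by the grip, lay the lid square and central on the two narrow sloping rails of the lid rest, wholly below the sprung clip, and let go of it there. Then, without holding it by the grip, push it up the rails by its lower edge so that it forces its way under the clip, until you feel it bear on the stop; press gently, never ramming the rest. Leave the lid clipped square against the stop, and leave the pans, the squeeze bottle and the shaker where they stand.

Things in the scene. Friction and masses are not known exactly. Their poses are not given: they have to be found in the camera images.
- lid: Flat grey plastic lid, 108 (its x) x 176 (its y) x 6 mm, about 0.2 kg, the same either way round. Origin at the centre of its underside, z up. At first it lies loose on the covered pan. A grip bar stands on its top centre: 50 mm long in x, 12 mm thick in y, its top 34 mm above the underside.
- lid_grip (a point): Point in the lid's grip bar, on the lid's centre line 28 mm above the lid's underside (6 mm below the top of the bar).
- pan_covered: The clear food pan that wears the lid, flange 108 (x) x 176 (y) mm, 65 mm high, loose, 0.9 kg. Origin at the centre of its underside. It may stand in any of three places among the pans.
- pan_open1: Open clear food pan of the same size, filled yellow; origin at the centre of its underside. To be left alone.
- pan_open2: Open clear food pan of the same size, filled red; origin at the centre of its underside. To be left alone.
- rest: The lid rest: a fixed steel stand, base plate 230 (x) x 110 (y) x 6 mm. Origin at the centre of its underside on the table; its x axis points horizontally towards the high end (roughly away from the robot).
- rails: The rest's two steel rails. Origin at their low end, midway between them, on their top faces, 50 mm above the table. x runs up the slope (18 degrees), y across, z square to the slope. Each is 225 mm long, 8 mm wide, 10 mm deep, centre lines at y = +-30 mm; open air between and beside them, legs below at x = 16 and 205 mm.
- lay (a point): Point midway between the rails, at their top faces, 75 mm up from the low end. A lid laid with its centre here is clear of the clip by a few mm; up to 10 mm lower is as good. Friction holds the lid there.
- stop: White stop block, 64 mm wide, 10 mm high, between the rails' high ends under the clip, set by a stiff friction screw anywhere from rails x = 180 to 192 mm, differing between starts. Origin in the middle of the foot of its face towards the lid, axes as the rails'. A lid bearing on it squarely has its centre 54 mm down the slope from this origin.
- jaw: The clip: a sprung steel fork. Origin on its hinge, at rails x = 215, z = 10 mm; y along the hinge. Two prongs 18 mm wide, centred 33 mm either side of the middle, pass either side of the grip bar and press down at rails x = 165 mm (3 mm above the rails when empty) with about 3.5 N in all.
- lips (a point): Middle of the clip's two flared lower lips, at rails x = 130, z = 14 mm: from here they slope down to the prongs' pressing edges at x = 165 mm, so that a lid pushed up the rails lifts the fork by itself, for about 10 to 20 N of push.
- squeeze: Clear squeeze bottle, 54 mm across, 170 mm high; origin at the centre of its underside. To be left alone.
- shaker: Glass shaker with a steel cap, 44 mm across, 90 mm high; origin at the centre of its underside. To be left alone.
Not all that is in view belongs to the job. There is more than one size of the lid; the one meant has the size given above.

How it is judged:
On the way, in this order (a step that is already met when the one before it is completed fails the run):
1. the lid lies let go on the two rails, square and within 18 mm of central, wholly below the clip and not touching it (z of lid in the frame of rails between -0.004 and 0.005 m and angle between the z axis of lid and the z axis of rails, either way round below 0.06 rad and y of lid in the frame of rails between -0.018 and 0.018 m and angle between the x axis of lid and the x axis of rails, either way round below 0.12 rad and x of lid in the frame of rails between 0.03 and 0.092 m and contact force between lid and jaw below 0.05 N and contact force between the fingers and lid below 0.1 N), for 0.2 s.
2. the lid, under the clip, is pressed against the stop with at least 1 N (contact force between lid and stop above 1 N and contact force between lid and jaw above 1 N), for 0.1 s.
At the end, for the whole second after the job is handed in: The lid lies flat on the rails, within 18 mm of central and within 5 degrees of square, its upper edge within 5 mm of the stop, with the clip pressing on it, at rest and let go; the pan it came from is within 30 mm of its start (z of lid in the frame of rails between -0.004 and 0.005 m and angle between the z axis of lid and the z axis of rails, either way round below 0.06 rad and y of lid in the frame of rails between -0.018 and 0.018 m and angle between the x axis of lid and the x axis of stop, either way round below 0.09 rad and x of lid in the frame of stop above -0.059 m and contact force between lid and jaw above 1 N and linear speed of lid below 0.01 m/s and contact force between the fingers and lid below 0.1 N and distance of pan_covered from where it was at the start of the episode below 0.03 m); the robot touches nothing.
It fails at once if the lid is in the clip while it is held by its grip (distance between the grasp point and lid_grip below 0.025 m and contact force between lid and jaw above 0.5 N).
It fails at once if the lid is rammed against the stop (over 20 N) (contact force between lid and stop above 20 N).
It fails at once if the robot leans on the lid rest (over 25 N) (contact force between the arm and rest above 25 N).
It fails at once if another pan, the squeeze bottle or the shaker is moved by 30 mm or tipped (distance of any of pan_open1, pan_open2, squeeze, shaker from where it was at the start of the episode above 0.03 m or angle between any of pan_open1, pan_open2, squeeze, shaker's own z axis and vertical above 0.3 rad).
It also fails if it takes over 67 s, if anything falls off the work surface, if the arm or the gripper's body presses on something with over 40 N, if the wrist force passes 120 N, or if a joint passes its speed limit or range.

ROBOT

A 6-joint arm with a two-finger parallel gripper is mounted at the origin on the work surface. World frame = base frame: x ahead of the robot, y to its left, z up, the work surface at z = 0. Lengths are in m, angles in rad, forces in N, time in s.
With the tool pointing down it reaches from about 0.35 to 0.725 m from the base axis. Payload 6 kg.
Tool frame: the origin (TCP) lies at the very end of the fingers, on their centre line; the grasp point (between the pads) lies 19 mm behind it (r.pinch_z is the distance from the TCP to the grasp point, in m); z points along the fingers, y is the line along which they close (so a half turn about z gives the same grasp; the last joint's range is limited). The gripper opens to 85 mm and grips with 20 to 120 N. Pads are 22 mm wide; open, the fingers measure 114 mm over their backs; the gripper's body (76 mm by 85 mm) begins 54 mm behind the grasp point. The pads swing forward as they close: fully open they stand 13 mm farther back than shut.
Start: joints at [-0.924, 0.04, 0.085, 0, -1.615, -0.334], TCP at [0.185, -0.571, 0.231] pointing down, gripper open.
Joint ranges: [-2.56, 2.56], [-1.29, 2.01], [-1.08, 1.49], [-3.29, 1.98], [-2.81, -0.18], [-2.99, 2.99]. Speed limits (rad/s): [2.57, 2.57, 3.01, 3.14, 3.14, 3.14].

INTERFACE

Orientations are given as a unit quaternion [x, y, z, w].
In Python, from plant import r gives the robot as it stands.
- The arm moves only by the tool apply_moves, never from a script. Its argument "targets" is a list of rows, each an object of numbers: "x", "y", "z": the shift along the tool's x, y, z in units of 0.4 m (1.0 is 0.4 m); "twist": the turn about the tool's z in units of 60 degrees (1.0 is 60 degrees); "fingers": the closure, from -1 (fully open) to 1 (shut). A call has 1 to 8 rows; each row shifts and turns the commanded pose from where the row before left it, along the tool's axes as they then stand; what a row does not reach is not made up. A row lasts 1/12 s, in which the tool goes at most 41.7 mm and 7.16 degrees, less where a joint would pass 70% of its speed; a pose out of reach is approached as far as the arm can. A call with a number of a shift or a turn outside -1 to 1 is refused whole. A call with a gripper value outside its range is refused whole. The fingers move at their own pace and stop on an object; "squeeze" is the grip in N (left out, the last holds). Time passes only in rows, so rows that do not move let the fingers close. It gives the time, the measured TCP pose, the force, the opening and the grip force at its end, in the units of the state.
- r.get_state(): the state, without advancing time (a new reading comes with each control period).
- r.camera(name): name is "scene" or "side" or "wrist"; returns (picture, depth): 480x640x3 uint8, red, green, blue; 480x640 float32, m along the optical axis (not along the pixel's ray), 0 where there is no reading.
- r.camera_params(name): a dict with "fx", "fy", "cx", "cy" (pixels), "pose" (4x4, takes a point from camera to world coordinates). Camera axes: x right, y up, looking along -z (the intrinsics and any distortion apply to the point x, -y, -z); pixel columns grow to the right and rows downward; lengths in m; the calibration is good to about 2 mm. The wrist camera is an equidistant fisheye: a pixel r from the principal point sees the ray r / f radians off the axis. A picture is of the moment at which its call begins: read the wrist's pose just before it. camera_params takes no time and is no camera call; for the wrist camera it gives the pose at the moment of the call.
- r.close_job(): hands the job in; it is judged then, once.
Trained networks look in the newest picture that a camera, given by its name, has taken for a name from the list of things; names that differ only in an ending like _2 or _b are one class to them, and where a whole thing is asked for, a point or a joint stands for the part that bears it (a point fixed in the world has none). Each returns a list of dicts, best first, with "conf" (0 to 1); they miss things now and then, are a little off and sometimes report something else, mostly with a low value. They report only what shows in the picture. A call takes as long as a camera call. They do not tell look-alikes from the thing itself.
- r.boxes_of(query, camera): "position" ([x, y, z] in m, in world coordinates, good to about 4 mm: the middle of the surface that is visible of it).
- r.place_of(query, camera): "position" ([x, y, z] in m, in world coordinates, good to about 4 mm: a listed point, or the origin of a listed thing).
The state is a dict: "clock": time; "q": joint angles; "joint_velocities": joint speeds; "joint_torque": joint torques, N m; "eef_pos": TCP position; "eef_rot": TCP orientation; "force": force on the tool from outside, world axes, zero at the start; "torque": the same for the moment, N m; "grip_width": finger opening in m; "grasp_force": force on a finger pad.
Only numpy, scipy, OpenCV 4.12 (cv2) and the standard library are available. Lean on these libraries where they do the work, as an engineer would, in place of code of your own. Each camera call takes 0.05 s, during which the arm holds its last target. There are 200 camera calls.

## Working session

There is one attempt and no reset: what is moved stays moved. The work goes in short steps, Python scripts to look and compute and a tool call to move; the robot and the scene stay as the last step left them, time stands still between calls to the robot, and variables do not carry over. Pictures are saved under pics/ and viewed, at most 10 in all, crops included, and the job is handed in when it is done.

Besides the shell and the picture viewer there is one more tool, called after "Request:" by a JSON object that holds its "method" and its "body", one argument or row to a line. apply_moves: Moves the arm, as the interface text tells. Its arguments: {"type":"object","properties":{"targets":{"type":"array","items":{"type":"object","properties":{"x":{"type":"number","minimum":-1,"maximum":1},"y":{"type":"number","minimum":-1,"maximum":1},"z":{"type":"number","minimum":-1,"maximum":1},"twist":{"type":"number","minimum":-1,"maximum":1},"fingers":{"type":"number"}}}},"squeeze":{"type":"number"}},"required":["targets"]}

```bash
mkdir -p pics; python3 - <<'E'
from plant import r
import cv2, numpy as np
s=r.get_state(); print(s)
for c in ["scene","side"]:
    im,d=r.camera(c); cv2.imwrite(f"pics/{c}0.png",im[:,:,::-1]); np.savez(f"pics/{c}0.npz",im=im,d=d)
    for n in ["lid","lid_grip","rest","rails","lay","stop","lips","pan_covered","squeeze","shaker","pan_open1","pan_open2"]:
        print(c,n,[(np.round(k["position"],3).tolist(),round(k["conf"],2)) for k in r.place_of(n,c)[:3]])
E
```

```text
{'clock': 0.0, 'q': array([-9.24306016e-01,  4.07838649e-02,  8.38252517e-02, -4.78613235e-04,
       -1.61548381e+00, -3.33746000e-01]), 'joint_velocities': array([ 0.00027617, -0.00056216,  0.00046798,  0.00140521,  0.00029329,
        0.00026898]), 'joint_torque': array([-1.36953354e-04, -3.68203461e+01,  3.47414482e+01,  6.93241194e+00,
       -5.47553107e-03,  5.52048519e-06]), 'eef_pos': array([ 0.18461547, -0.57055316,  0.23029971]), 'eef_rot': array([-1.55745967e-01,  9.87796770e-01,  8.38696124e-04, -1.76501336e-04]), 'force': array([-0.53284261,  1.2143429 ,  0.32352922]), 'torque': array([-0.01797779,  0.00305565,  0.01039929]), 'grasp_force': 0.0, 'grip_width': 0.08548183845084026}
scene lid [([0.303, -0.164, -0.003], 0.87), ([0.639, -0.344, -0.003], 0.74), ([0.634, -0.144, 0.066], 0.57)]
scene lid_grip [([0.641, -0.14, 0.091], 0.97), ([0.301, -0.165, 0.018], 0.87), ([0.64, -0.342, 0.017], 0.83)]
scene rest [([0.605, 0.196, -0.001], 0.88)]
scene rails [([0.51, 0.181, 0.049], 0.56)]
scene lay [([0.581, 0.188, 0.072], 0.76)]
scene stop [([0.681, 0.201, 0.109], 0.66), ([0.64
[... 433 characters left out ...]
2, 0.075], 0.63)]
side lid_grip [([0.3, -0.164, 0.02], 0.98), ([0.639, -0.139, 0.094], 0.91), ([0.638, -0.347, 0.016], 0.63)]
side rest [([0.607, 0.19, 0.002], 0.58)]
side rails [([0.507, 0.182, 0.051], 0.62)]
side lay [([0.58, 0.19, 0.074], 0.97)]
side stop [([0.638, -0.137, 0.093], 0.58), ([0.58, 0.189, 0.075], 0.56)]
side lips [([0.623, 0.192, 0.102], 0.69), ([0.468, -0.119, -0.002], 0.44)]
side pan_covered [([0.642, -0.146, -0.0], 0.74)]
side squeeze [([0.749, -0.025, -0.001], 0.96)]
side shaker [([0.688, 0.418, 0.003], 0.62)]
side pan_open1 [([0.467, -0.118, -0.002], 0.82), ([0.473, -0.341, -0.002], 0.72)]
side pan_open2 [([0.467, -0.118, -0.002], 0.82), ([0.473, -0.341, -0.002], 0.72)]
```

View pics/scene0.png

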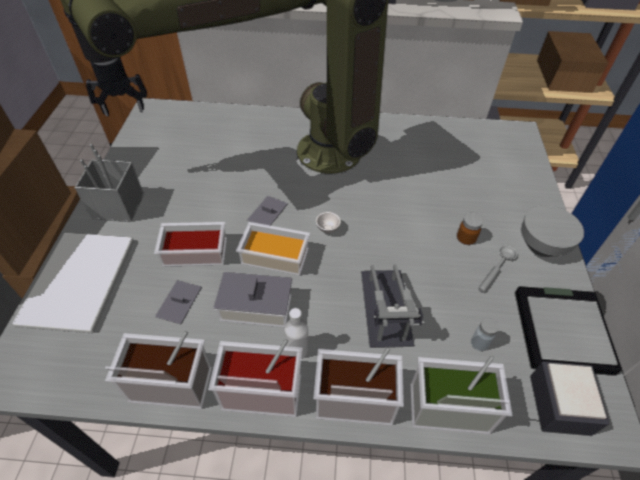

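View pics/side0.png

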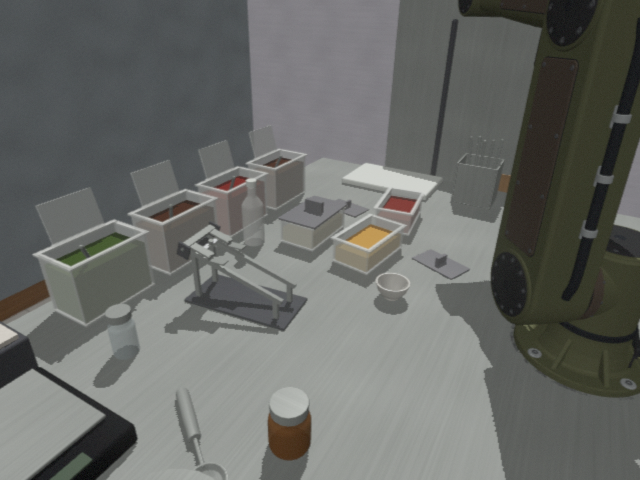

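```bash
cat > h.py <<'E'
import numpy as np, cv2
from scipy.spatial.transform import Rotation as R
from plant import r
def cloud(c,d):
    p=r.camera_params(c); v,u=np.mgrid[:d.shape[0],:d.shape[1]]
    P=np.stack([(u-p["cx"])/p["fx"]*d,-(v-p["cy"])/p["fy"]*d,-d],-1)
    return P@p["pose"][:3,:3].T+p["pose"][:3,3]
def rect(P):
    (c,s,a)=cv2.minAreaRect((P[:,:2]*1000).astype(np.float32)); return np.round(c,1),np.round(s,1),round(a,2)
E
python3 - <<'E'
from h import *
for c in ["scene","side"]:
    z=np.load(f"pics/{c}0.npz"); P=cloud(c,z["d"]); im=z["im"]
    print(c,r.camera_params(c))
    box=lambda x0,x1,y0,y1,z0,z1:P[(P[...,0]>x0)&(P[...,0]<x1)&(P[...,1]>y0)&(P[...,1]<y1)&(P[...,2]>z0)&(P[...,2]<z1)&(z["d"]>0)]
    q=box(.55,.73,-.26,-.03,.06,.08);print("lid",len(q),rect(q),np.median(q[:,2]))
    q=box(.55,.73,-.26,-.03,.092,.12);print("grip",len(q),rect(q),np.median(q[:,2]))
    q=box(.46,.61,.1,.28,.042,.14);print("rails",len(q),rect(q))
    q=box(.46,.75,.1,.28,.1,.2);print("jaw",len(q),rect(q))
E
```

```text
scene {'fx': 464.79150317916486, 'fy': 464.79150317916486, 'cx': 321.89630275600706, 'cy': 247.38281964438173, 'pose': array([[-0.08125913, -0.7709291 ,  0.63171613,  1.2606717 ],
       [ 0.99660316, -0.07135768,  0.04111243,  0.06433835],
       [ 0.01338303,  0.63291105,  0.77410884,  1.02753854],
       [ 0.        ,  0.        ,  0.        ,  1.        ]])}
lid 2663 (array([ 638.8, -143.7]), array([176.4, 111.8]), 88.56) 0.0724492946638835
grip 109 (array([ 638.2, -143.2]), array([13. , 52.6]), 89.58) 0.09997199259574552
rails 213 (array([559. , 183.5]), array([106.8,  68.9]), 6.89)
jaw 1066 (array([674.4, 197.7]), array([101.4, 105.9]), 5.75)
side {'fx': 442.24023682826584, 'fy': 442.24023682826584, 'cx': 318.1581142956653, 'cy': 231.41907658335998, 'pose': array([[-0.87006932,  0.23976087, -0.43069027,  0.11553895],
       [-0.49250023, -0.38638138,  0.77984162,  0.77702821],
       [ 0.0205648 ,  0.89063133,  0.45426086,  0.54666438],
       [ 0.        ,  0.        ,  0.        ,  1.        ]])}
lid 1191 (array([ 650.3, -130.4]), array([202.3, 138.7]), 88.96) 0.07127544091449017
grip 102 (array([679.2, -97.8]), array([162.2,  38.8]), 43.97) 0.09853359936641534
rails 721 (array([559.9, 187.2]), array([108.1,  72.1]), 6.28)
jaw 1345 (array([669.8, 203.6]), array([ 98.3, 108.1]), 2.23)
```

Scene view: the lidded pan is at about px (254,293), the rest at (390,300) and the bottle at (297,330). Small decoy lids lie at (268,210) and (180,300). The side view shows the rest open between its rails at (245,265), with the clip at the high end at (205,240).

The tool stays vertical, so the lid will have to pivot in the pads as it is pressed onto the slope. First I twist the tool and cross over to the lid.

Request:
{"method": "apply_moves", "body": {
  "targets": [
    {"twist": 0.105,"fingers": -1},
    {"twist": 0.105,"fingers": -1},
    {"twist": 0.105,"fingers": -1},
    {"x": -0.07,"y": 0.068,"fingers": -1},
    {"x": -0.07,"y": 0.068,"fingers": -1},
    {"x": -0.07,"y": 0.068,"fingers": -1},
    {"x": -0.07,"y": 0.068,"fingers": -1},
    {"x": -0.07,"y": 0.068,"fingers": -1}
  ]
}}

```text
validation failed for argument at $.ta...
```

Request:
{"method": "apply_moves", "body": {
  "targets": [
    {"x": -0.07,"y": 0.068,"fingers": -1},
    {"x": -0.07,"y": 0.068,"fingers": -1},
    {"x": -0.07,"y": 0.068,"fingers": -1},
    {"x": -0.07,"y": 0.068,"fingers": -1},
    {"x": -0.07,"y": 0.068,"fingers": -1},
    {"x": -0.07,"y": 0.068,"fingers": -1},
    {"x": -0.07,"y": 0.068,"fingers": -1},
    {"x": -0.07,"y": 0.068,"fingers": -1}
  ]
}}

```text
validation failed for argument at $.ta...
```

Request:
{"method": "apply_moves", "body": {
  "targets": [
    {"x": -0.035,"y": 0.034,"fingers": -1},
    {"x": -0.035,"y": 0.034,"fingers": -1},
    {"x": -0.035,"y": 0.034,"fingers": -1},
    {"fingers": -1},
    {"fingers": -1},
    {"fingers": -1}
  ]
}}

```text
validation failed for argument at $.ta...
```

```bash
python3 - <<'E'
from h import *
s=r.get_state(); print(s["clock"],s["eef_pos"],R.from_quat(s["eef_rot"]).as_matrix().round(4))
r.camera("wrist")
im,d=r.camera("wrist"); p=r.camera_params("wrist"); print(p)
cv2.imwrite("pics/w1.png",im[:,:,::-1]); np.savez("pics/w1.npz",im=im,d=d,pose=p["pose"])
for n in ["lid_grip","lid"]: print(n,[(np.round(k["position"],4).tolist(),round(k["conf"],2)) for k in r.place_of(n,"wrist")[:3]])
E
```

```text
1.3 [ 0.18465864 -0.57085852  0.23127981] [[-9.515e-01 -3.077e-01 -0.000e+00]
 [-3.077e-01  9.515e-01  0.000e+00]
 [ 0.000e+00  1.000e-04 -1.000e+00]]
{'fx': 371.64829954431775, 'fy': 371.64829954431775, 'cx': 318.92014163894135, 'cy': 243.67253184184426, 'pose': array([[-3.07176481e-01, -9.15185207e-01, -2.60918850e-01,
         1.18011242e-01],
       [ 9.51652427e-01, -2.95256636e-01, -8.47418218e-02,
        -5.91377776e-01],
       [ 5.16440022e-04, -2.74334751e-01,  9.61634118e-01,
         3.72670257e-01],
       [ 0.00000000e+00,  0.00000000e+00,  0.00000000e+00,
         1.00000000e+00]])}
lid_grip []
lid []
```

Request:
{"method": "apply_moves", "body": {
  "targets": [
    {"x": 0,"y": 0,"z": 0,"twist": 0.105,"fingers": -1},
    {"x": 0,"y": 0,"z": 0,"twist": 0.105,"fingers": -1},
    {"x": 0,"y": 0,"z": 0,"twist": 0.105,"fingers": -1}
  ]
}}

```text
clock: 1.75
eef_pos: [0.1846, -0.5709, 0.2313]
eef_rot: [0.011, 1.0, 0.0, -0.0]
force: [0.2, -0.5, 0.3]
grip_width: 0.0854
grasp_force: 0.0
```

Request:
{"method": "apply_moves", "body": {
  "targets": [
    {"x": -0.07,"y": 0.068,"z": 0,"twist": 0,"fingers": -1},
    {"x": -0.07,"y": 0.068,"z": 0,"twist": 0,"fingers": -1},
    {"x": -0.07,"y": 0.068,"z": 0,"twist": 0,"fingers": -1},
    {"x": -0.07,"y": 0.068,"z": 0,"twist": 0,"fingers": -1},
    {"x": -0.07,"y": 0.068,"z": 0,"twist": 0,"fingers": -1},
    {"x": -0.07,"y": 0.068,"z": 0,"twist": 0,"fingers": -1},
    {"x": -0.07,"y": 0.068,"z": 0,"twist": 0,"fingers": -1},
    {"x": -0.07,"y": 0.068,"z": 0,"twist": 0,"fingers": -1}
  ]
}}

```text
clock: 2.42
eef_pos: [0.4134, -0.3555, 0.2317]
eef_rot: [0.008, 1.0, -0.0, 0.0]
force: [0.8, -0.9, 0.7]
grip_width: 0.0854
grasp_force: 0.0
```

Request:
{"method": "apply_moves", "body": {
  "targets": [
    {"x": -0.07,"y": 0.068,"z": 0,"twist": 0,"fingers": -1},
    {"x": -0.07,"y": 0.068,"z": 0,"twist": 0,"fingers": -1},
    {"x": -0.07,"y": 0.068,"z": 0,"twist": 0,"fingers": -1},
    {"x": -0.07,"y": 0.068,"z": 0,"twist": 0,"fingers": -1},
    {"x": -0.07,"y": 0.068,"z": 0,"twist": 0,"fingers": -1},
    {"x": -0.035,"y": 0.034,"z": 0,"twist": 0,"fingers": -1},
    {"x": -0.035,"y": 0.034,"z": 0,"twist": 0,"fingers": -1},
    {"x": 0,"y": 0,"z": 0,"twist": 0,"fingers": -1}
  ]
}}

```text
clock: 3.08
eef_pos: [0.5848, -0.1944, 0.2301]
eef_rot: [0.007, 1.0, 0.0, -0.001]
force: [-0.6, -0.7, -0.3]
grip_width: 0.0854
grasp_force: 0.0
```

```bash
python3 - <<'E'
from h import *
s=r.get_state(); print(s["clock"],s["eef_pos"],R.from_quat(s["eef_rot"]).as_matrix().round(4))
p=r.camera_params("wrist")
im,d=r.camera("wrist")
cv2.imwrite("pics/w1.png",im[:,:,::-1]); np.savez("pics/w1.npz",im=im,d=d,pose=p["pose"])
for n in ["lid_grip","lid"]: print(n,[(np.round(k["position"],4).tolist(),round(k["conf"],2)) for k in r.place_of(n,"wrist")[:3]])
# fisheye cloud
v,u=np.mgrid[:480,:640]; a=(u-p["cx"])/p["fx"]; b=(v-p["cy"])/p["fy"]; th=np.hypot(a,b)+1e-9
k=np.tan(th)/th; P=np.stack([a*k*d,-b*k*d,-d],-1)@p["pose"][:3,:3].T+p["pose"][:3,3]
ok=(d>0)&(abs(P[...,0]-.64)<.1)&(abs(P[...,1]+.143)<.13)
for lo,hi in [(.066,.08),(.092,.108)]:
    q=P[ok&(P[...,2]>lo)&(P[...,2]<hi)]; print(len(q),rect(q) if len(q) else '',np.median(q[:,2]))
E
```

```text
3.0833 [ 0.58479318 -0.19441601  0.23008119] [[-9.999e-01  1.420e-02 -1.400e-03]
 [ 1.420e-02  9.999e-01  6.000e-04]
 [ 1.400e-03  6.000e-04 -1.000e+00]]
lid_grip [([0.6398, -0.1439, 0.0962], 0.7), ([0.6398, -0.3404, 0.0156], 0.63)]
lid [([0.6336, -0.14, 0.0629], 0.77), ([0.6378, -0.3461, -0.0012], 0.68)]
19185 (array([ 637.5, -140.8]), array([176.3, 108.6]), 89.15) 0.06970791408395821
894 (array([ 637.1, -140.7]), array([12.7, 49.7]), 89.06) 0.09764752834991708
```

Request:
{"method": "apply_moves", "body": {
  "targets": [
    {"x": -0.065,"y": 0.068,"z": 0,"twist": 0,"fingers": -1},
    {"x": -0.065,"y": 0.067,"z": 0,"twist": 0,"fingers": -1},
    {"x": 0,"y": 0,"z": 0.08,"twist": 0,"fingers": -1},
    {"x": 0,"y": 0,"z": 0.08,"twist": 0,"fingers": -1},
    {"x": 0,"y": 0,"z": 0.08,"twist": 0,"fingers": -1},
    {"x": 0,"y": 0,"z": 0,"twist": 0,"fingers": -1},
    {"x": 0,"y": 0,"z": 0,"twist": 0,"fingers": -1}
  ]
}}

```text
clock: 3.82
eef_pos: [0.6346, -0.1448, 0.1344]
eef_rot: [0.009, 1.0, -0.0, -0.002]
force: [0.3, -0.5, 0.8]
grip_width: 0.0857
grasp_force: 0.0
```

Request:
{"method": "apply_moves", "body": {
  "targets": [
    {"x": -0.007,"y": 0.01,"z": 0.05,"twist": 0,"fingers": -1},
    {"x": 0,"y": 0,"z": 0.05,"twist": 0,"fingers": -1},
    {"x": 0,"y": 0,"z": 0.045,"twist": 0,"fingers": -1},
    {"x": 0,"y": 0,"z": 0,"twist": 0,"fingers": -1},
    {"x": 0,"y": 0,"z": 0,"twist": 0,"fingers": -1}
  ]
}}

```text
clock: 4.23
eef_pos: [0.6395, -0.1406, 0.0798]
eef_rot: [0.009, 1.0, -0.0, 0.001]
force: [0.8, 0.2, 1.1]
grip_width: 0.0856
grasp_force: 0.0
```

Close gently (25 N), 3 mm lower.

Request:
{"method": "apply_moves", "body": {
  "targets": [
    {"x": 0.004,"y": 0,"z": 0.008,"twist": 0,"fingers": -1},
    {"x": 0,"y": 0,"z": 0,"twist": 0,"fingers": 1},
    {"x": 0,"y": 0,"z": 0,"twist": 0,"fingers": 1},
    {"x": 0,"y": 0,"z": 0,"twist": 0,"fingers": 1},
    {"x": 0,"y": 0,"z": 0,"twist": 0,"fingers": 1},
    {"x": 0,"y": 0,"z": 0,"twist": 0,"fingers": 1},
    {"x": 0,"y": 0,"z": 0,"twist": 0,"fingers": 1},
    {"x": 0,"y": 0,"z": 0,"twist": 0,"fingers": 1}
  ],
  "squeeze": 25
}}

```text
clock: 4.9
eef_pos: [0.6374, -0.1398, 0.0744]
eef_rot: [0.008, 1.0, -0.0, 0.0]
force: [-0.3, 0.4, 0.7]
grip_width: 0.0118
grasp_force: 26.5
```

Request:
{"method": "apply_moves", "body": {
  "targets": [
    {"x": 0,"y": 0,"z": -0.03,"twist": 0,"fingers": 1},
    {"x": 0,"y": 0,"z": -0.05,"twist": 0,"fingers": 1},
    {"x": 0,"y": 0,"z": -0.08,"twist": 0,"fingers": 1},
    {"x": 0,"y": 0,"z": -0.08,"twist": 0,"fingers": 1},
    {"x": 0,"y": 0,"z": -0.08,"twist": 0,"fingers": 1},
    {"x": 0,"y": 0,"z": -0.08,"twist": 0,"fingers": 1},
    {"x": 0,"y": 0,"z": 0,"twist": 0,"fingers": 1},
    {"x": 0,"y": 0,"z": 0,"twist": 0,"fingers": 1}
  ]
}}

```text
clock: 5.57
eef_pos: [0.6379, -0.1397, 0.2371]
eef_rot: [0.009, 1.0, 0.0, 0.002]
force: [0.2, -0.2, -3.0]
grip_width: 0.0117
grasp_force: 26.0
```

```bash
python3 - <<'E'
from h import *
s=r.get_state(); print(s["clock"],s["eef_pos"],s["force"],s["grip_width"])
# rest geometry from scene clouds: wrist from here also
im,d=r.camera("scene"); cv2.imwrite("pics/s2.png",cv2.resize(im[150:400,150:500,::-1],None,fx=2,fy=2))
for n in ["lay","lips","rails","rest"]: print(n,[(np.round(k["position"],4).tolist(),round(k["conf"],2)) for k in r.place_of(n,"scene")[:2]])
from h import cloud
P=cloud("scene",d)
# base plate rect
m=(d>0)&(P[...,0]>.45)&(P[...,0]<.75)&(P[...,1]>.1)&(P[...,1]<.29)
dark=im.astype(int).sum(-1)<300
q=P[m&dark&(P[...,2]<.014)&(P[...,2]>-.004)]; print(len(q),rect(q))
E
```

```text
5.5667 [ 0.63794727 -0.13968102  0.23707228] [ 0.15424961 -0.18428415 -2.96477741] 0.01173322413254947
lay [([0.5771, 0.1913, 0.0734], 0.81), ([0.623, 0.1908, 0.1033], 0.5)]
lips [([0.6214, 0.1926, 0.1007], 0.82)]
rails [([0.5125, 0.1805, 0.0485], 0.62), ([0.6075, 0.1922, 0.0033], 0.23)]
rest [([0.6031, 0.1912, 0.0017], 0.61)]
3228 (array([588.7, 195.8]), array([275.7, 190.2]), 0.68)
```

View pics/s2.png

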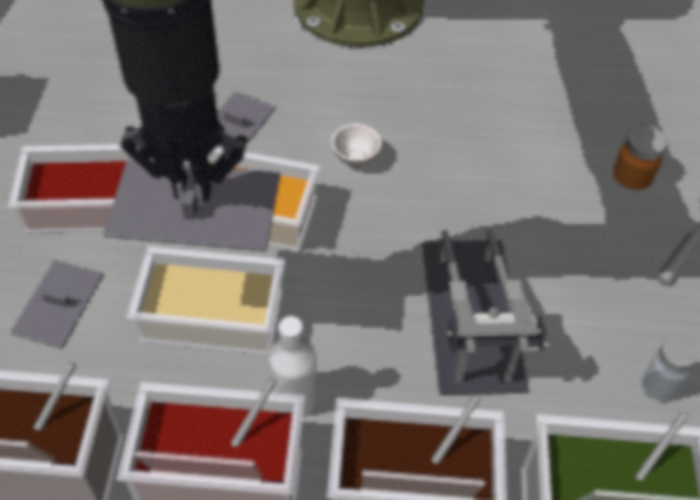

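```bash
python3 - <<'E'
from h import *
from scipy.optimize import minimize
Q=[]
for c in ["scene","side"]:
    z=np.load(f"pics/{c}0.npz"); P=cloud(c,z["d"])
    m=(z["d"]>0)&(P[...,0]>.5)&(P[...,0]<.62)&(P[...,1]>.12)&(P[...,1]<.26)&(P[...,2]>.03); Q.append(P[m])
def loc(p,q):
    c,s=np.cos(p[2]),np.sin(p[2]); dx=q[:,0]-p[0]; dy=q[:,1]-p[1]
    h=c*dx+s*dy; y=-s*dx+c*dy; zz=q[:,2]-.05
    a=np.radians(18); return h*np.cos(a)+zz*np.sin(a), y, -h*np.sin(a)+zz*np.cos(a)
def fit(q):
    def cost(p):
        x,y,zz=loc(p,q); m=(x>3)&(x<112)
        e=np.abs(np.abs(y)-.030); 
        return (np.minimum(np.maximum(e-.003,0),.01)**2+np.minimum(abs(zz),.006)**2*1)[(x>.003)&(x<.118)].sum()*1e6/max(1,((x>.003)&(x<.118)).sum())
    best=min((minimize(cost,[.509+i*.003,.182+j*.003,y0],method="Nelder-Mead",options=dict(xatol=1e-5,fatol=1e-5)) for i in(-1,0,1) for j in (-1,0,1) for y0 in(.09,.12)),key=lambda o:o.fun)
    return np.round(best.x,4),round(best.fun,3)
for q in Q+[np.vstack(Q)]: print(len(q),fit(q))
E
```

```text
236 (array([0.505 , 0.1763, 0.1231]), np.float64(8.544))
858 (array([0.5141, 0.1818, 0.119 ]), np.float64(12.028))
1094 (array([0.5114, 0.1805, 0.1178]), np.float64(13.705))
```

Request:
{"method": "apply_moves", "body": {
  "targets": [
    {"x": 0.02,"y": 0.04,"z": 0,"twist": 0,"fingers": 1},
    {"x": 0.025,"y": 0.08,"z": 0,"twist": 0,"fingers": 1},
    {"x": 0.025,"y": 0.09,"z": 0,"twist": 0,"fingers": 1},
    {"x": 0.025,"y": 0.09,"z": 0,"twist": 0,"fingers": 1},
    {"x": 0.025,"y": 0.09,"z": 0,"twist": 0,"fingers": 1},
    {"x": 0.025,"y": 0.09,"z": 0,"twist": 0,"fingers": 1},
    {"x": 0.025,"y": 0.09,"z": 0,"twist": 0,"fingers": 1},
    {"x": 0.025,"y": 0.09,"z": 0,"twist": 0,"fingers": 1}
  ]
}}

```text
clock: 6.48
eef_pos: [0.5627, 0.127, 0.2332]
eef_rot: [0.009, 1.0, -0.0, -0.001]
force: [1.0, 0.1, -2.5]
grip_width: 0.0112
grasp_force: 25.9
```

Request:
{"method": "apply_moves", "body": {
  "targets": [
    {"x": 0.01,"y": 0.08,"z": 0,"twist": 0,"fingers": 1},
    {"x": 0,"y": 0.05,"z": 0,"twist": 0,"fingers": 1},
    {"x": 0,"y": 0.023,"z": 0,"twist": -0.06,"fingers": 1},
    {"x": 0,"y": 0,"z": 0.02,"twist": -0.07,"fingers": 1},
    {"x": 0,"y": 0,"z": 0.03,"twist": 0,"fingers": 1},
    {"x": 0,"y": 0,"z": 0.03,"twist": 0,"fingers": 1},
    {"x": 0,"y": 0,"z": 0,"twist": 0,"fingers": 1},
    {"x": 0,"y": 0,"z": 0,"twist": 0,"fingers": 1}
  ]
}}

```text
clock: 7.15
eef_pos: [0.5603, 0.186, 0.2004]
eef_rot: [-0.058, 0.998, -0.001, -0.001]
force: [0.0, 0.2, -2.0]
grip_width: 0.0114
grasp_force: 25.9
```

```bash
python3 - <<'E'
from h import *
s=r.get_state(); print(s["clock"],s["eef_pos"],R.from_quat(s["eef_rot"]).as_matrix().round(4)[:,1],s["force"])
im,d=r.camera("side"); a=im[180:360,150:350,::-1]
im2,d2=r.camera("wrist")
cv2.imwrite("pics/c3.png",np.hstack([cv2.resize(a,(533,480)),cv2.resize(im2[:,:,::-1],(267,200))[:0].reshape(0,0,3) if 0 else cv2.copyMakeBorder(cv2.resize(im2[:,:,::-1],(267,200)),0,280,0,0,cv2.BORDER_CONSTANT)]))
cv2.imwrite("pics/w3.png",im2[:,:,::-1])
P=cloud("side",d); np.savez("pics/side3.npz",im=im,d=d)
E
```

```text
7.15 [0.56030591 0.18595245 0.20042453] [-0.1167  0.9932 -0.0014] [ 0.02922663  0.1993243  -2.02337235]
```

View pics/c3.png

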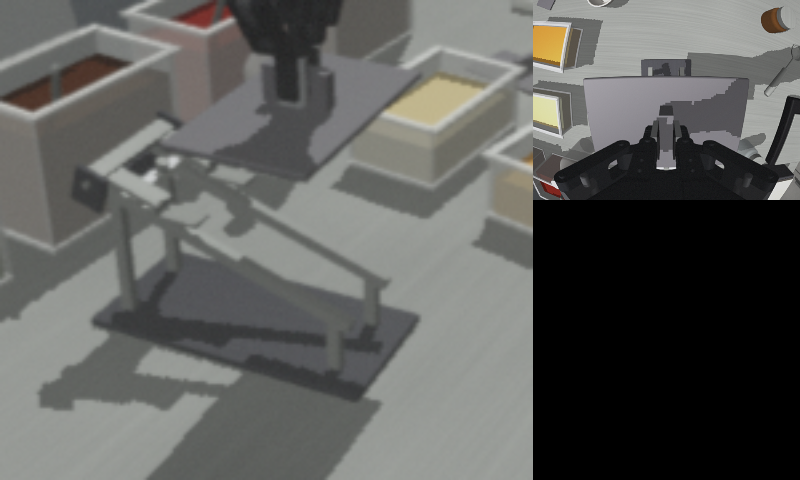

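The lid (px 290,110) hangs level over the rails (270,260), below the clip at (120,170). Next I lower it to just above contact.

Request:
{"method": "apply_moves", "body": {
  "targets": [
    {"x": -0.003,"y": 0.002,"z": 0.06,"twist": 0,"fingers": 1},
    {"x": 0,"y": 0,"z": 0.06,"twist": 0,"fingers": 1},
    {"x": 0,"y": 0,"z": 0.06,"twist": 0,"fingers": 1},
    {"x": 0,"y": 0,"z": 0.04,"twist": 0,"fingers": 1},
    {"x": 0,"y": 0,"z": 0.02,"twist": 0,"fingers": 1},
    {"x": 0,"y": 0,"z": 0,"twist": 0,"fingers": 1},
    {"x": 0,"y": 0,"z": 0,"twist": 0,"fingers": 1}
  ],
  "squeeze": 20
}}

```text
clock: 7.83
eef_pos: [0.5625, 0.1877, 0.1073]
eef_rot: [-0.059, 0.998, 0.0, 0.001]
force: [0.3, 0.1, -1.9]
grip_width: 0.0117
grasp_force: 25.9
```

Request:
{"method": "apply_moves", "body": {
  "targets": [
    {"x": 0,"y": 0,"z": 0.015,"twist": 0,"fingers": 1},
    {"x": 0,"y": 0,"z": 0.01,"twist": 0,"fingers": 1},
    {"x": 0,"y": 0,"z": 0.005,"twist": 0,"fingers": 1},
    {"x": 0,"y": 0,"z": 0.005,"twist": 0,"fingers": 1},
    {"x": 0,"y": 0,"z": 0.005,"twist": 0,"fingers": 1},
    {"x": 0,"y": 0,"z": 0,"twist": 0,"fingers": 1}
  ]
}}

```text
clock: 8.33
eef_pos: [0.5616, 0.1879, 0.0917]
eef_rot: [-0.06, 0.998, 0.0, 0.0]
force: [-8.2, 0.5, 4.9]
grip_width: 0.0113
grasp_force: 27.4
```

Request:
{"method": "apply_moves", "body": {
  "targets": [
    {"x": 0,"y": 0,"z": 0.005,"twist": 0,"fingers": 1},
    {"x": 0,"y": 0,"z": 0.005,"twist": 0,"fingers": 1},
    {"x": 0,"y": 0,"z": 0.005,"twist": 0,"fingers": 1},
    {"x": 0,"y": 0,"z": 0,"twist": 0,"fingers": 1}
  ]
}}

```text
clock: 8.67
eef_pos: [0.5607, 0.1878, 0.0852]
eef_rot: [-0.06, 0.998, -0.0, -0.001]
force: [-11.4, 0.4, 6.7]
grip_width: 0.0114
grasp_force: 28.3
```

```bash
cat >> h.py <<'E'
O=np.array([.510,.181,.05]); YAW=.118
def rails(q):
    a=np.radians(18); M=R.from_euler("z",YAW).as_matrix()@R.from_euler("y",-a).as_matrix(); return (q-O)@M
E
python3 - <<'E'
from h import *
s=r.get_state(); print(s["clock"],s["eef_pos"],s["force"],s["torque"])
im,d=r.camera("side"); cv2.imwrite("pics/c4.png",cv2.resize(im[180:360,150:350,::-1],(667,600)))
E
```

```text
8.6667 [0.56068636 0.18777171 0.08524242] [-11.36211484   0.44748344   6.68655608] [-0.10819365  3.49063322 -0.03248998]
```

View pics/c4.png

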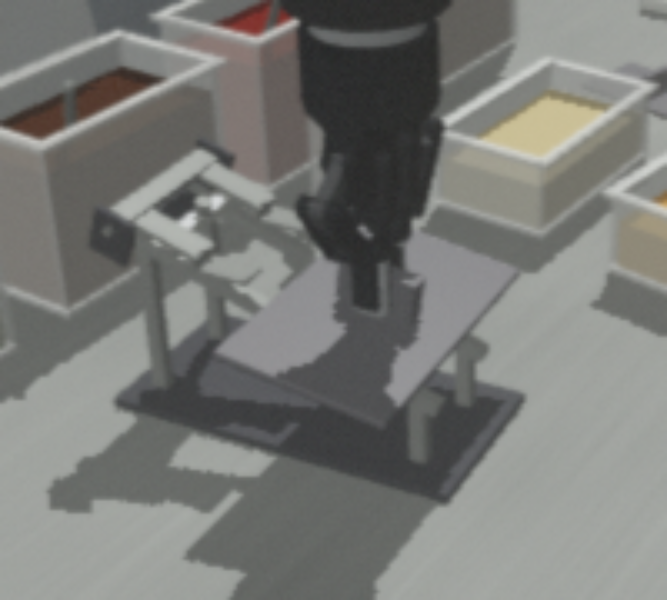

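Request:
{"method": "apply_moves", "body": {
  "targets": [
    {"x": 0,"y": 0,"z": 0.005,"twist": 0,"fingers": 1},
    {"x": 0,"y": 0,"z": 0.005,"twist": 0,"fingers": 1},
    {"x": 0,"y": 0,"z": 0.004,"twist": 0,"fingers": 1},
    {"x": 0,"y": 0,"z": 0,"twist": 0,"fingers": 1}
  ]
}}

```text
clock: 9.05
eef_pos: [0.5606, 0.1877, 0.0794]
eef_rot: [-0.06, 0.998, -0.0, -0.001]
force: [-11.3, 0.5, 5.5]
grip_width: 0.0114
grasp_force: 30.0
```

```bash
python3 - <<'E'
from h import *
s=r.get_state(); print(s["clock"],s["eef_pos"],s["force"],s["torque"])
for c in ["scene","side"]:
    im,d=r.camera(c); q=rails(cloud(c,d).reshape(-1,3)); q=q[d.ravel()>0]
    m=(q[:,0]>-.02)&(q[:,0]<.125)&(abs(q[:,1])<.095)&(abs(q[:,1])>.045)&(q[:,2]>-.012)&(q[:,2]<.025)
    q=q[m]; A=np.c_[q[:,:2],np.ones(len(q))]; k=np.linalg.lstsq(A,q[:,2],rcond=None)[0]
    print(c,len(q),"slope err",k.round(3),rect(q))
E
```

```text
9.05 [0.56057584 0.18772067 0.07944427] [-11.33885835   0.46518765   5.53231087] [-0.08442206  3.14295764 -0.02637191]
scene 936 slope err [-0.065  0.001  0.015] (array([60.5, -1.8]), array([111.7, 175.8]), 0.24)
side 1466 slope err [-0.058 -0.003  0.014] (array([58.8,  1.7]), array([108.4, 178.2]), 0.22)
```

Request:
{"method": "apply_moves", "body": {
  "targets": [
    {"x": 0,"y": 0,"z": 0.004,"twist": 0,"fingers": 1},
    {"x": 0,"y": 0,"z": 0.004,"twist": 0,"fingers": 1},
    {"x": 0,"y": 0,"z": 0,"twist": 0,"fingers": 1}
  ]
}}

```text
clock: 9.4
eef_pos: [0.5611, 0.1878, 0.0771]
eef_rot: [-0.06, 0.998, -0.0, -0.0]
force: [-11.8, -0.7, 6.6]
grip_width: 0.0117
grasp_force: 34.8
```

Request:
{"method": "apply_moves", "body": {
  "targets": [
    {"x": 0,"y": 0,"z": 0.002,"twist": 0,"fingers": 1},
    {"x": 0,"y": 0,"z": 0,"twist": 0,"fingers": 0.2},
    {"x": 0,"y": 0,"z": 0,"twist": 0,"fingers": 0.2},
    {"x": 0,"y": 0,"z": 0,"twist": 0,"fingers": 0.2},
    {"x": 0,"y": 0,"z": -0.02,"twist": 0,"fingers": 0.2},
    {"x": 0,"y": 0,"z": -0.06,"twist": 0,"fingers": 0.2},
    {"x": 0,"y": 0,"z": -0.06,"twist": 0,"fingers": 0.2},
    {"x": 0,"y": 0,"z": 0,"twist": 0,"fingers": 0.2}
  ]
}}

```text
clock: 10.07
eef_pos: [0.5643, 0.1883, 0.1368]
eef_rot: [-0.06, 0.998, 0.001, 0.004]
force: [0.8, 0.2, 2.0]
grip_width: 0.0343
grasp_force: 0.0
```

```bash
python3 - <<'E'
from h import *
s=r.get_state(); print(s["clock"],s["eef_pos"],s["force"],s["torque"])
for c in ["scene","side"]:
    im,d=r.camera(c); q=rails(cloud(c,d).reshape(-1,3)); q=q[d.ravel()>0]
    m=(q[:,0]>-.02)&(q[:,0]<.135)&(abs(q[:,1])<.095)&(abs(q[:,1])>.045)&(q[:,2]>-.012)&(q[:,2]<.025)
    q=q[m]; A=np.c_[q[:,:2],np.ones(len(q))]; k=np.linalg.lstsq(A,q[:,2],rcond=None)[0]
    print(c,len(q),"slope err",k.round(3),rect(q))
cv2.imwrite("pics/c5.png",cv2.resize(im[180:360,150:350,::-1],(667,600)))
E
```

```text
10.0667 [0.5643395  0.1883141  0.13675979] [0.8277381  0.21494301 2.02504556] [-0.03937906 -0.05951084  0.03329531]
scene 900 slope err [-0.005  0.001  0.009] (array([60.8, -1.4]), array([111.4, 176. ]), 0.31)
side 1651 slope err [ 0.    -0.002  0.007] (array([58.2,  1.4]), array([107.9, 179. ]), 0.08)
```

View pics/c5.png

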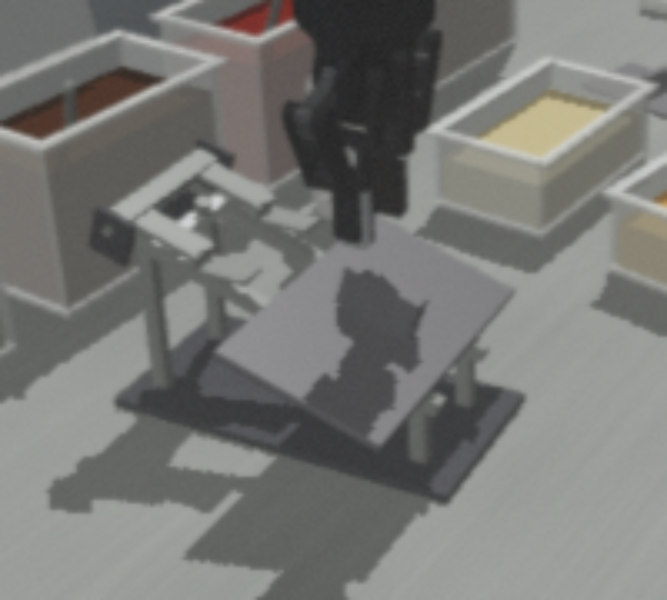

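The lid is free, flat and square on the rails at about x = 60 mm. Now I back off below its lower edge with the fingers shut.

Request:
{"method": "apply_moves", "body": {
  "targets": [
    {"x": 0.06,"y": 0,"z": -0.03,"twist": 0,"fingers": 1},
    {"x": 0.06,"y": 0,"z": 0,"twist": 0,"fingers": 1},
    {"x": 0.06,"y": -0.002,"z": 0,"twist": 0,"fingers": 1},
    {"x": 0,"y": 0,"z": 0,"twist": 0,"fingers": 1},
    {"x": 0,"y": 0,"z": 0.05,"twist": 0,"fingers": 1},
    {"x": 0,"y": 0,"z": 0.07,"twist": 0,"fingers": 1},
    {"x": 0,"y": 0,"z": 0.05,"twist": 0,"fingers": 1},
    {"x": 0,"y": 0,"z": 0,"twist": 0,"fingers": 1}
  ]
}}

```text
clock: 10.83
eef_pos: [0.4877, 0.1769, 0.0687]
eef_rot: [-0.059, 0.998, -0.002, -0.004]
force: [-0.5, 0.7, -0.3]
grip_width: 0.0001
grasp_force: 0.0
```

Request:
{"method": "apply_moves", "body": {
  "targets": [
    {"x": 0,"y": 0.003,"z": 0.03,"twist": 0,"fingers": 1},
    {"x": 0,"y": 0,"z": 0.02,"twist": 0,"fingers": 1},
    {"x": 0,"y": 0,"z": 0,"twist": 0,"fingers": 1},
    {"x": -0.01,"y": 0,"z": 0,"twist": 0,"fingers": 1},
    {"x": -0.01,"y": 0,"z": 0,"twist": 0,"fingers": 1},
    {"x": 0,"y": 0,"z": 0,"twist": 0,"fingers": 1}
  ]
}}

```text
clock: 11.33
eef_pos: [0.4995, 0.1809, 0.0555]
eef_rot: [-0.059, 0.998, 0.0, 0.001]
force: [-0.0, -0.0, 0.3]
grip_width: -0.0
grasp_force: 0.0
```

```bash
python3 - <<'E'
from h import *
s=r.get_state(); print(s["clock"],s["eef_pos"],s["force"],rails(s["eef_pos"]))
im,d=r.camera("side"); cv2.imwrite("pics/c6.png",cv2.resize(im[180:360,150:350,::-1],(667,600)))
E
```

```text
11.3333 [0.49947982 0.18092117 0.05548037] [-0.00940063 -0.04029922  0.28265509] [-0.00825101  0.00116022  0.00844332]
```

View pics/c6.png

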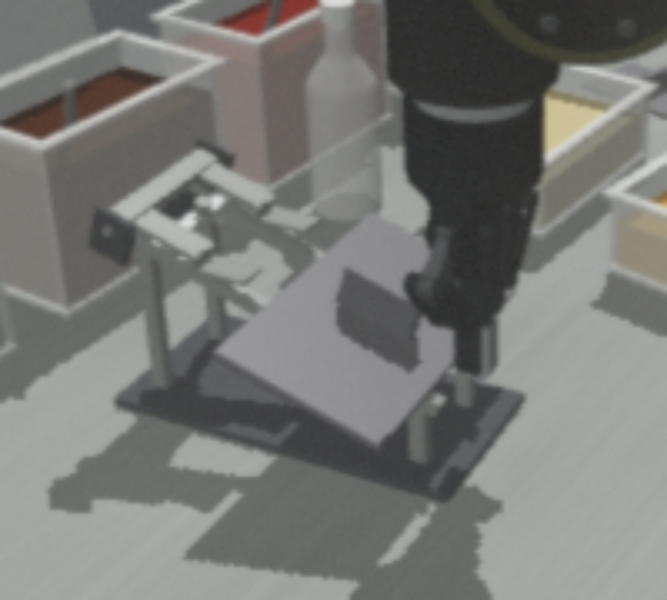

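The fingers (px 475,350) stand just below the lid's lower edge (420,410). I back off slightly, drop 8 mm, then advance.

Request:
{"method": "apply_moves", "body": {
  "targets": [
    {"x": 0.015,"y": -0.002,"z": 0,"twist": 0,"fingers": 1},
    {"x": 0,"y": 0,"z": 0.02,"twist": 0,"fingers": 1},
    {"x": 0,"y": 0,"z": 0,"twist": 0,"fingers": 1},
    {"x": -0.01,"y": 0,"z": 0,"twist": 0,"fingers": 1},
    {"x": -0.01,"y": 0,"z": 0,"twist": 0,"fingers": 1},
    {"x": 0,"y": 0,"z": 0,"twist": 0,"fingers": 1}
  ]
}}

```text
clock: 11.88
eef_pos: [0.5011, 0.1801, 0.0467]
eef_rot: [-0.059, 0.998, -0.0, 0.0]
force: [0.1, -0.6, 0.7]
grip_width: 0.0004
grasp_force: 0.0
```

Request:
{"method": "apply_moves", "body": {
  "targets": [
    {"x": -0.01,"y": 0,"z": -0.003,"twist": 0,"fingers": 1},
    {"x": -0.01,"y": 0,"z": -0.003,"twist": 0,"fingers": 1},
    {"x": -0.01,"y": 0,"z": -0.003,"twist": 0,"fingers": 1},
    {"x": -0.01,"y": 0,"z": -0.003,"twist": 0,"fingers": 1},
    {"x": 0,"y": 0,"z": 0,"twist": 0,"fingers": 1}
  ]
}}

```text
clock: 12.3
eef_pos: [0.5167, 0.1819, 0.0515]
eef_rot: [-0.059, 0.998, -0.0, -0.0]
force: [-2.3, -1.2, 1.3]
grip_width: 0.0001
grasp_force: 1.3
```

Request:
{"method": "apply_moves", "body": {
  "targets": [
    {"x": -0.012,"y": 0,"z": -0.004,"twist": 0,"fingers": 1},
    {"x": -0.012,"y": 0,"z": -0.004,"twist": 0,"fingers": 1},
    {"x": -0.012,"y": 0,"z": -0.004,"twist": 0,"fingers": 1},
    {"x": -0.012,"y": 0,"z": -0.004,"twist": 0,"fingers": 1},
    {"x": -0.012,"y": 0,"z": -0.004,"twist": 0,"fingers": 1},
    {"x": 0,"y": 0,"z": 0,"twist": 0,"fingers": 1}
  ]
}}

```text
clock: 12.8
eef_pos: [0.5406, 0.1847, 0.0593]
eef_rot: [-0.059, 0.998, -0.0, -0.0]
force: [-3.5, -1.5, 1.2]
grip_width: -0.0002
grasp_force: 1.6
```

```bash
cat > lidchk.py <<'E'
from h import *
s=r.get_state(); print(s["clock"],s["eef_pos"],s["force"],rails(s["eef_pos"]))
for c in ["scene","side"]:
    im,d=r.camera(c); q=rails(cloud(c,d).reshape(-1,3)); q=q[d.ravel()>0]
    m=(q[:,0]>.0)&(q[:,0]<.21)&(abs(q[:,1])<.095)&(abs(q[:,1])>.052)&(q[:,2]>-.012)&(q[:,2]<.02)
    q=q[m]; A=np.c_[q[:,:2],np.ones(len(q))]; k=np.linalg.lstsq(A,q[:,2],rcond=None)[0]
    print(c,len(q),"slope err",k.round(3),rect(q))
cv2.imwrite("pics/last.png",cv2.resize(im[180:360,150:350,::-1],(667,600)))
E
python3 lidchk.py
```

```text
12.8 [0.54062665 0.18474981 0.05928925] [-3.50652364 -1.4860889   1.16910842] [ 0.0322155   0.00011817 -0.00070016]
scene 835 slope err [-0.005 -0.     0.009] (array([127.2,  -1.3]), array([162.4, 177.2]), 1.14)
side 1125 slope err [-0.004 -0.003  0.008] (array([124.5,   1.6]), array([178.2, 166.8]), 87.9)
```

Request:
{"method": "apply_moves", "body": {
  "targets": [
    {"x": -0.008,"y": 0,"z": -0.0025,"twist": 0,"fingers": 1},
    {"x": -0.008,"y": 0,"z": -0.0025,"twist": 0,"fingers": 1},
    {"x": -0.008,"y": 0,"z": -0.0025,"twist": 0,"fingers": 1},
    {"x": 0,"y": 0,"z": 0,"twist": 0,"fingers": 1}
  ]
}}

```text
clock: 13.23
eef_pos: [0.5465, 0.185, 0.0611]
eef_rot: [-0.059, 0.998, -0.001, -0.004]
force: [-16.0, -2.4, 5.1]
grip_width: 0.0001
grasp_force: 8.4
```

Request:
{"method": "apply_moves", "body": {
  "targets": [
    {"x": -0.008,"y": 0,"z": -0.0025,"twist": 0,"fingers": 1},
    {"x": -0.008,"y": 0,"z": -0.0025,"twist": 0,"fingers": 1},
    {"x": 0,"y": 0,"z": 0,"twist": 0,"fingers": 1}
  ]
}}

```text
clock: 13.48
eef_pos: [0.553, 0.1858, 0.0632]
eef_rot: [-0.06, 0.998, -0.001, -0.004]
force: [-17.1, -2.3, 5.5]
grip_width: 0.0
grasp_force: 8.2
```

Request:
{"method": "apply_moves", "body": {
  "targets": [
    {"x": -0.005,"y": 0,"z": -0.0016,"twist": 0,"fingers": 1},
    {"x": -0.005,"y": 0,"z": -0.0016,"twist": 0,"fingers": 1},
    {"x": 0,"y": 0,"z": 0,"twist": 0,"fingers": 1}
  ]
}}

```text
clock: 13.73
eef_pos: [0.5571, 0.1863, 0.0645]
eef_rot: [-0.06, 0.998, -0.001, -0.004]
force: [-15.5, -2.3, 5.3]
grip_width: 0.0002
grasp_force: 7.9
```

Request:
{"method": "apply_moves", "body": {
  "targets": [
    {"x": -0.004,"y": 0,"z": -0.0013,"twist": 0,"fingers": 1},
    {"x": -0.004,"y": 0,"z": -0.0013,"twist": 0,"fingers": 1},
    {"x": 0,"y": 0,"z": 0,"twist": 0,"fingers": 1}
  ]
}}

```text
clock: 13.98
eef_pos: [0.5602, 0.1866, 0.0656]
eef_rot: [-0.06, 0.998, -0.001, -0.004]
force: [-16.5, -1.4, 4.3]
grip_width: -0.0002
grasp_force: 8.0
```

Request:
{"method": "apply_moves", "body": {
  "targets": [
    {"x": -0.004,"y": 0,"z": -0.0013,"twist": 0,"fingers": 1},
    {"x": -0.003,"y": 0,"z": -0.001,"twist": 0,"fingers": 1},
    {"x": 0,"y": 0,"z": 0,"twist": 0,"fingers": 1}
  ]
}}

```text
clock: 14.23
eef_pos: [0.563, 0.187, 0.0665]
eef_rot: [-0.06, 0.998, -0.001, -0.004]
force: [-16.1, -2.1, 4.6]
grip_width: 0.0
grasp_force: 7.9
```

Request:
{"method": "apply_moves", "body": {
  "targets": [
    {"x": -0.004,"y": 0,"z": -0.0013,"twist": 0,"fingers": 1},
    {"x": -0.003,"y": 0,"z": -0.001,"twist": 0,"fingers": 1},
    {"x": 0,"y": 0,"z": 0,"twist": 0,"fingers": 1}
  ]
}}

```text
clock: 14.48
eef_pos: [0.5658, 0.1873, 0.0674]
eef_rot: [-0.06, 0.998, -0.001, -0.004]
force: [-16.2, -2.4, 4.1]
grip_width: 0.0002
grasp_force: 7.9
```

```bash
python3 lidchk.py
```

```text
14.4833 [0.5657752  0.18734627 0.06738438] [-16.173954    -2.379383     4.11473008] [ 0.05875912 -0.00026407 -0.00081297]
scene 880 slope err [-0.004 -0.     0.009] (array([140.4,  -2.1]), array([136. , 177.1]), 1.15)
side 1076 slope err [ 0.002 -0.003  0.007] (array([140. ,   0.6]), array([139.8, 180.4]), 0.2)
```

View pics/last.png

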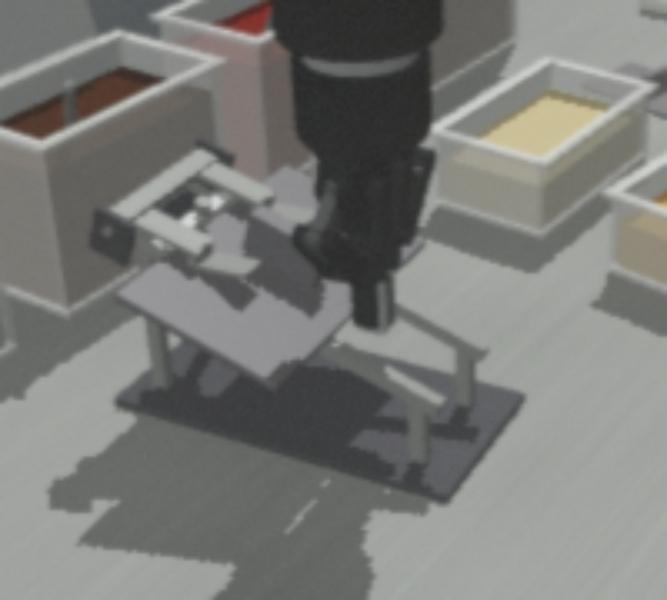

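The lid (px 240,310) is under the clip and nearly at the stop. I continue in small steps, watching for a rise in force.

Request:
{"method": "apply_moves", "body": {
  "targets": [
    {"x": -0.004,"y": 0,"z": -0.0013,"twist": 0,"fingers": 1},
    {"x": 0,"y": 0,"z": 0,"twist": 0,"fingers": 1}
  ]
}}

```text
clock: 14.75
eef_pos: [0.5671, 0.1875, 0.0678]
eef_rot: [-0.06, 0.998, -0.001, -0.004]
force: [-16.8, -2.6, 4.2]
grip_width: -0.0001
grasp_force: 8.3
```

Request:
{"method": "apply_moves", "body": {
  "targets": [
    {"x": -0.004,"y": 0,"z": -0.0013,"twist": 0,"fingers": 1},
    {"x": 0,"y": 0,"z": 0,"twist": 0,"fingers": 1}
  ]
}}

```text
clock: 14.92
eef_pos: [0.5673, 0.1875, 0.0678]
eef_rot: [-0.06, 0.998, -0.001, -0.006]
force: [-22.3, -2.8, 6.5]
grip_width: 0.0
grasp_force: 11.4
```

Request:
{"method": "apply_moves", "body": {
  "targets": [
    {"x": -0.002,"y": 0,"z": -0.0006,"twist": 0,"fingers": 1},
    {"x": 0,"y": 0,"z": 0,"twist": 0,"fingers": 1},
    {"x": 0,"y": 0,"z": 0,"twist": 0,"fingers": 1}
  ]
}}

```text
clock: 15.17
eef_pos: [0.5674, 0.1874, 0.0678]
eef_rot: [-0.06, 0.998, -0.002, -0.006]
force: [-25.4, -1.4, 7.8]
grip_width: 0.0002
grasp_force: 12.8
```

It has stalled on the stop with about 9 N of extra force. Now I retreat.

Request:
{"method": "apply_moves", "body": {
  "targets": [
    {"x": 0.01,"y": 0,"z": 0.003,"twist": 0,"fingers": 1},
    {"x": 0.02,"y": 0,"z": 0.006,"twist": 0,"fingers": 1},
    {"x": 0.06,"y": 0,"z": 0.015,"twist": 0,"fingers": 1},
    {"x": 0.08,"y": 0,"z": 0,"twist": 0,"fingers": 1},
    {"x": 0.06,"y": 0,"z": -0.04,"twist": 0,"fingers": 1},
    {"x": 0,"y": 0,"z": -0.08,"twist": 0,"fingers": 1},
    {"x": 0,"y": 0,"z": -0.08,"twist": 0,"fingers": 1},
    {"x": 0,"y": 0,"z": 0,"twist": 0,"fingers": 1}
  ]
}}

```text
clock: 15.83
eef_pos: [0.4845, 0.179, 0.1485]
eef_rot: [-0.06, 0.998, 0.003, 0.007]
force: [0.9, 0.5, 0.6]
grip_width: -0.0001
grasp_force: 0.0
```

```bash
python3 lidchk.py; python3 - <<'E'
from h import *
im,d=r.camera("scene"); cv2.imwrite("pics/s9.png",cv2.resize(im[200:400,200:480,::-1],None,fx=2.8,fy=2.8))
E
```

```text
15.8333 [0.4845254  0.17903246 0.148491  ] [0.85075382 0.49280431 0.58173329] [0.00615579 0.00104517 0.10155943]
scene 887 slope err [-0.004  0.     0.009] (array([140.7,  -1.6]), array([137.1, 176.6]), 0.22)
side 1382 slope err [-0.002 -0.003  0.007] (array([140.8,   0.6]), array([138.5, 179.6]), 0.1)
```

View pics/s9.png

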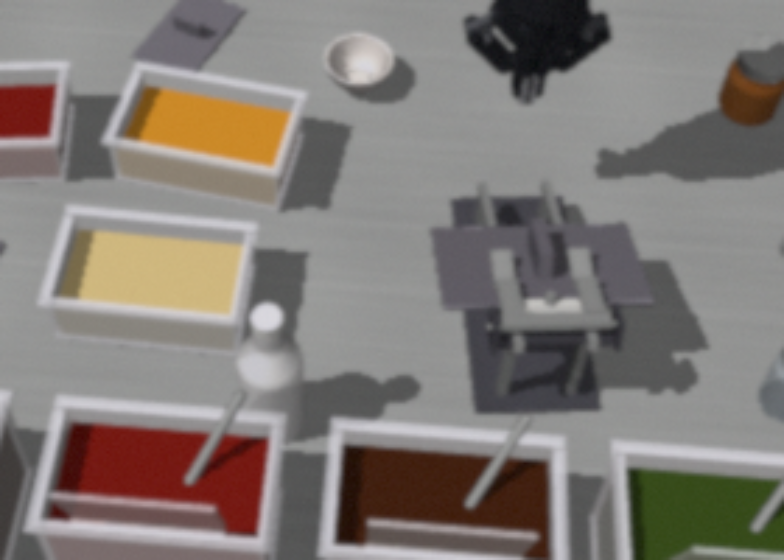

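The lid (px 540,265) lies square under both prongs with its upper edge at the white stop (553,303). The pan and bottle stand where they were.

```bash
python3 -c "
from plant import r
print(r.close_job())"
```

```text
the job is handed in; nothing more can be done
None
```

I handed the job in at about 16 s. The lid is clipped square against the stop, it was let go on the rails and pushed up by its lower edge, and the pans, bottle and shaker look undisturbed; no verdict came back.

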